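# Open the leaning polishing barrel

## Robot

A 7-joint arm with a two-finger parallel gripper is mounted at the origin on the work surface. World frame = base frame: x ahead of the robot, y to its left, z up, the work surface at z = 0. Lengths are in mm, angles in rad, forces in N, time in s.
With the tool pointing down it reaches from about 400 to 875 mm from the base axis. Payload 4.4 kg.
Tool frame: the origin (TCP) lies on the centre line of the jaws, within the pads' length; the fingertips stand 25 mm ahead of it and the grasp point (between the pads) lies 6 mm ahead of it; x points along the fingers, y is the direction in which the jaws open and shut, and the axes are right-handed (so a half turn about x gives the same grasp; the last joint's range is limited). The gripper opens to 85 mm and grips with 20 to 120 N. Pads are 22 mm wide; open, the fingers measure 114 mm over their backs; the gripper's body (76 mm by 85 mm) begins 54 mm behind the grasp point. The pads swing forward as they close: fully open they stand 13 mm farther back than shut.
Start: joints at [-1.2, 0.628, 0.038, 1.517, -0.027, 0.996, -0.02], TCP at [274.957, 588.996, 256.313] pointing down, gripper open.
Joint ranges: [-3.06, 3.06], [-0.37, 2.12], [-1.25, 1.32], [0.18, 2.47], [-1.1, 4.24], [0.23, 1.98], [-2.94, 2.94]. Speed limits (rad/s): [2.57, 2.57, 3.14, 3.14, 3.14, 3.14, 3.14].

## Interface

Orientations are given as [roll, pitch, yaw] about the fixed x, y, z axes, in that order (R = Rz(yaw) Ry(pitch) Rx(roll)).
In Python, from cell import * gives the robot as it stands. The module is installed in compiled form; this text tells all that it offers.
- The arm moves only by the tool jog_arm, never from a script. Its argument "series" is a list of rows, each a list of 3 entries, a list of its own where there are three numbers: the turn, a rotation vector about the tool's x, y, z in degrees, then the shift along the tool's x, y, z in mm, then the gripper's target within -1 to 1 (shut at 1, half-way at 0, fully open at -1). In form: [[[rx, ry, rz], [dx, dy, dz], hand], ...]. A call has 1 to 8 rows; each row shifts and turns the commanded pose from where the row before left it, along the tool's axes as they then stand; what a row does not reach is not made up. A row lasts 1/8 s, in which the tool goes at most 62.5 mm and 10.7 degrees, less where a joint would pass 70% of its speed; a pose out of reach is approached as far as the arm can. A call is refused whole if a number of a shift passes 62.5 or a number of a turn 10.7, either way. A call with a gripper value outside its range is refused whole. The fingers move at their own pace and stop on an object; the grip force is fixed at half the most. Time passes only in rows, so rows that do not move let the fingers close. It gives the time, the measured TCP pose, the force and the opening at its end, in the units of the state.
- read_state(): the state, without advancing time (a new reading comes with each control period).
- get_image(name): name is "scene" or "top" or "wrist"; returns a dict with "img" (480x640x3 uint8, red, green, blue), "range_z" (480x640 float32, mm along the optical axis (not along the pixel's ray), 0 where there is no reading), "fovy" (degrees; the focal length in pixels is half the picture's height over the tangent of half this angle, whatever the lens; pixels are square), "cx", "cy" (the principal point, pixels), "cam_to_world" (4x4, takes a point from camera to world coordinates). Camera axes: x right, y up, looking along -z (the intrinsics and any distortion apply to the point x, -y, -z); pixel columns grow to the right and rows downward; lengths in mm; the calibration is good to about 2 mm. A picture is of the moment at which its call begins.
- finish_job(): hands the job in, once; it reports no verdict.
The state is a dict: "clock": time; "qpos": joint angles; "qd": joint speeds; "tau": joint torques, N m; "eef_pos": TCP position; "tool_rot": TCP orientation; "force": force on the tool from outside, world axes, zero at the start; "torque": the same for the moment, N m; "width": finger opening in mm.
Only numpy, scipy, OpenCV 4.12 (cv2) and the standard library are available. Lean on these libraries where they do the work, as an engineer would, in place of code of your own. Each camera call takes 0.05 s, during which the arm holds its last target. There are 200 camera calls.

## Task

Open the jeweller's tumbler: squeeze the two yellow tabs of the red cap together, turn the cap anticlockwise (looking at its top) while they are squeezed, until it stops, and draw it off the leaning barrel. Then set the cap down gently, not dropped, tabs up and flat, in the middle of the round cork mat, and let go. Leave everything else on the bench where it is.

Things in the scene. Friction and masses are not known exactly. Their poses are not given: they have to be found in the camera images.
- tumbler: The tumbler, fixed to the bench: a grey drive box 200 x 150 x 50 mm with low cradle walls (to 105 mm high), carrying a blue barrel 92 mm in diameter that leans 32 degrees from vertical. Origin: centre of the box's underside, on the bench. Its -x axis is the horizontal direction towards which the barrel's mouth leans (roughly towards the robot).
- mouth: The barrel's aluminium bayonet ring, fixed, 86 mm in outer diameter, its top 14 mm above the origin. Origin: on the barrel's axis, in the plane where the cap's underside rests, 178 mm above the bench, 40 mm from the tumbler's origin towards its -x. z points out of the barrel along its axis. Inner lip of 30.5 mm radius, 8 to 14 mm above the origin, holds the cap's lugs down except at two notches.
- notch (a point): Top of the mouth ring in the middle of one notch, 36 mm from the axis at the mouth's +x; the other notch is opposite. Notches are 22 mm wide. At the start the teeth of the tabs sit in them; after the cap is turned anticlockwise (positive about z) by 1.05 rad (60 degrees; stop near 1.15 rad) its lugs lie in them and it comes off. Turned the other way it meets a stop and stays held.
- cap: The red cap, loose, about 80 g: a disc 57 mm in diameter, 16 mm thick, two lugs at its underside (to 35 mm from the axis). Origin: centre of its underside; z out of its top. Its two yellow tabs lie at +x and -x (a half turn looks the same). At the start it is locked in the mouth, its x axis along the mouth's x. Clear of the mouth once unlocked and drawn out 20 mm along the mouth's z.
- tab_mid (a point): Point midway between the tabs, on the cap's axis 40 mm above its underside; axes as the cap's. The tabs are upright flat plates 20 mm wide (along the cap's y), 5 mm thick, reaching from the cap's top (16 mm over its underside) to 50 mm; outer faces 44 mm apart when free, 30 mm when fully squeezed. Below each a 12 mm wide tooth sticks out 35.5 mm from the axis into a notch.
- tab_a (a joint): How far the tab at the cap's +x is pressed towards the middle: 0 free, 0.007 m fully in; spring force 2 N at first, 5.5 N fully in. The tooth is clear of its notch beyond 0.005 m. It springs back when released.
- tab_b (a joint): The same for the tab at the cap's -x.
- mat: The round cork mat, fixed on the bench, 140 mm in diameter and 6 mm thick. Origin: centre of its underside, on the bench; the top is 6 mm above it. It lies to the left or to the right of the tumbler.
- brick: Bystander: terracotta soldering brick 110 x 90 x 24 mm, fixed, on the other side of the tumbler from the mat. Origin: centre of its underside.
- pendant: Bystander: round silver pendant with a blue stone, 38 mm in diameter, 14 mm high, loose on the brick. Origin: centre of its underside.
- anvil: Bystander: small dark steel horn anvil, about 112 x 50 x 50 mm, loose. Origin: centre of its base; horn to its +x.
- hammer: Bystander: chasing hammer, 200 mm long, lying on the bench, loose. Origin: under its handle, 70 mm from the head; head at its +x, handle end at -x.
- jar: Bystander: closed amber glass jar, 70 mm in diameter, 90 mm high, loose, behind the tumbler. Origin: centre of its underside.
- tweezers: Bystander: dark steel tweezers 130 mm long, 7 mm high, lying loose on the bench between robot and tumbler. Origin: middle, underside.
Not all that is in view belongs to the job. There is more than one size of the mat; the job needs the smallest.

How it is judged:
By the outcome, as a careful person would: the job done as asked, in the order asked, and still so for the second after the job is handed in, with the robot touching nothing.
It also fails if it takes over 48 s, if anything falls off the work surface, if the arm or the gripper's body presses on something with over 40 N, if the wrist force passes 120 N, or if a joint passes its speed limit or range.

## Working session

There is one attempt and no reset: what is moved stays moved. The work goes in short steps, Python scripts to look and compute and a tool call to move; the robot and the scene stay as the last step left them, time stands still between calls to the robot, and variables do not carry over. Pictures are saved under pics/ and viewed, about 8 in all and at most 12, crops included, and the job is handed in when it is done.

Besides the shell and the picture viewer there is one more tool, called in YAML: its name, and indented under it one key for each argument. jog_arm: Moves the arm, as the interface text tells. Its arguments: {"type":"object","properties":{"series":{"type":"array"}},"required":["series"]}

```bash
mkdir -p pics
cat > h.py <<'E'
from cell import *
import numpy as np, cv2
from scipy.spatial.transform import Rotation as R
def grab(n):
    d=get_image(n); np.savez('pics/'+n+'.npz',**{k:d[k] for k in d}); return d
def pts(d):
    f=240/np.tan(np.radians(d['fovy'])/2); z=d['range_z'].astype(float)
    v,u=np.mgrid[0:480,0:640]
    P=np.stack([(u-d['cx'])/f*z,-(v-d['cy'])/f*z,-z,np.ones_like(z)],-1)
    return (P@np.array(d['cam_to_world']).T)[...,:3]
def ray(d,u,v,h):
    f=240/np.tan(np.radians(d['fovy'])/2); T=np.array(d['cam_to_world'])
    r=T[:3,:3]@np.array([(u-d['cx'])/f,-(v-d['cy'])/f,-1]); o=T[:3,3]
    return o+r*(h-o[2])/r[2]
E
python3 - <<'E'
from h import *
s=read_state(); print(s)
ims=[]
for n in ('scene','top'):
    d=grab(n); print(n,{k:d[k] for k in d if k not in('img','range_z')})
    cv2.imwrite(f'pics/{n}0.png',d['img'][...,::-1])
E
```

```text
{'clock': 0.0, 'qpos': array([-1.19981174,  0.6293856 ,  0.03844562,  1.518374  , -0.02701587,
        0.99629188, -0.01999679]), 'qd': array([ 4.74098514e-04, -3.21881251e-06, -6.70602341e-04,  1.29378247e-03,
       -3.33749286e-04, -1.16717241e-03, -2.24470781e-03]), 'tau': array([-8.42921290e-04, -5.63390493e+01,  1.22594923e+00, -1.93448353e+01,
        1.10117916e-02,  1.05628849e-02, -8.98857735e-07]), 'eef_pos': array([274.69350737, 588.46155942, 255.36160721]), 'tool_rot': array([-1.5622045 ,  1.56885557, -1.99899761]), 'force': array([ 0.54349845,  0.71935057, -0.0135547 ]), 'torque': array([-0.01880186,  0.03031832, -0.01648579]), 'width': 85.33820755477974}
scene {'fovy': 56.53529551238127, 'cx': 314.64964048750295, 'cy': 238.71313371632587, 'cam_to_world': array([[ 5.08682235e-01, -6.54702376e-01,  5.59112853e-01,
         1.05146136e+03],
       [ 8.60720696e-01,  3.71587783e-01, -3.47968968e-01,
        -2.92299668e+02],
       [ 2.00566042e-02,  6.58245637e-01,  7.52535989e-01,
         8.94233412e+02],
       [ 0.00000000e+00,  0.00000000e+00,  0.00000000e+00,
         1.00000000e+00]])}
top {'fovy': 52.27886184772761, 'cx': 322.38504316002116, 'cy': 230.39401213322566, 'cam_to_world': array([[-2.68987083e-03,  9.95798082e-01, -9.15365693e-02,
         3.75946089e+02],
       [-9.99994530e-01, -2.85475865e-03, -1.67044797e-03,
         4.53325069e+01],
       [-1.92474369e-03,  9.15315753e-02,  9.95800314e-01,
         1.44910758e+03],
       [ 0.00000000e+00,  0.00000000e+00,  0.00000000e+00,
         1.00000000e+00]])}
```

View pics/scene0.png

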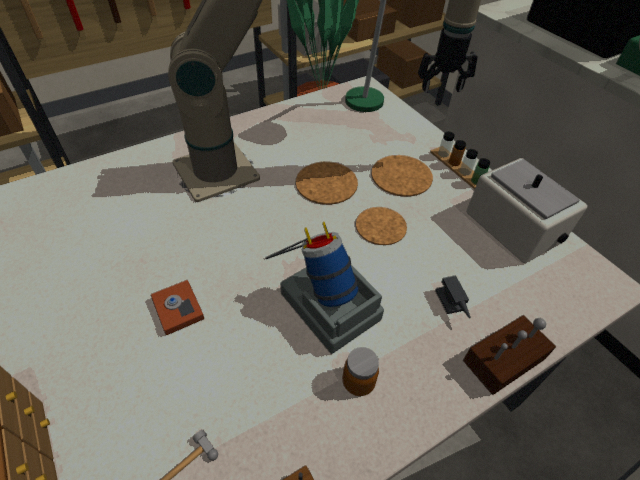

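View pics/top0.png

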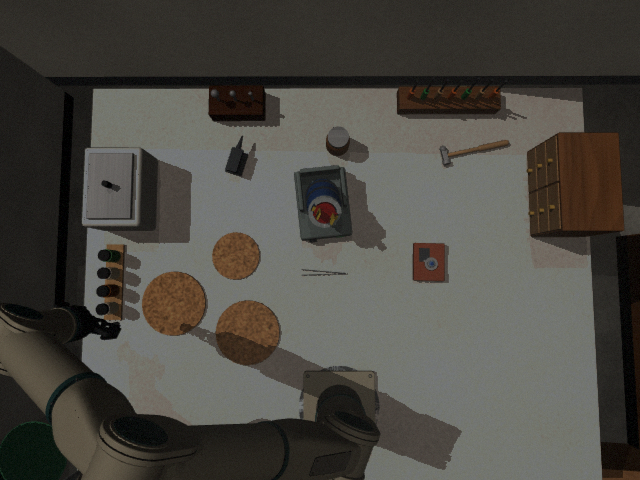

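Scene view: the tumbler is at (330,290) with its cap at (320,240). The three cork mats are at (326,182), (402,175) and (381,225). Top view: mats at (174,303), (248,332) and (236,255), with the last clearly the smallest. The cap tabs are at about (325,212) and the tweezers at (324,272). Next I'll measure the mats, the tabs and the barrel, and enlarge the mat and cap.

Run:
```python
from h import *
D={n:dict(np.load(f'pics/{n}.npz')) for n in('top','scene')}
for n,d in D.items():
    P=pts(d); hsv=cv2.cvtColor(d['img'],cv2.COLOR_RGB2HSV)
    print(n,'bench z',np.median(P[230:300,400:405,2]) )
    m=cv2.inRange(hsv,(8,90,60),(18,255,255)); m=cv2.morphologyEx(m,cv2.MORPH_OPEN,np.ones((5,5)));m=cv2.morphologyEx(m,cv2.MORPH_CLOSE,np.ones((5,5)))
    for c in cv2.findContours(m,0,2)[0]:
        if cv2.contourArea(c)>1200:
            q=np.array([ray(d,*p[0],6)[:2] for p in c],np.float32)
            (cx,cy),(a,b),t=cv2.fitEllipse(q); print(' mat?',c[:,0].mean(0).round(),cx,cy,a,b)
    box=np.zeros((480,640),np.uint8)
    if n=='top': box[160:245,290:360]=255
    else: box[215:350,280:385]=255
    for nm,lo,hi in(('yellow',(22,120,90),(34,255,255)),('red',(0,150,70),(8,255,255)),('red2',(172,150,70),(180,255,255))):
        y=cv2.inRange(hsv,lo,hi)&box
        k,l,st,ce=cv2.connectedComponentsWithStats(y)
        for i in range(1,k):
            if st[i,4]>8: Q=P[l==i]; print(nm,st[i],ce[i].round(1),np.median(Q,0).round(1),Q.min(0).round(),Q.max(0).round())
a=cv2.resize(D['top']['img'][150:300,200:360],None,fx=4,fy=4,interpolation=cv2.INTER_CUBIC)
b=cv2.resize(D['scene']['img'][210:355,270:390],None,fx=4,fy=4,interpolation=cv2.INTER_CUBIC)
cv2.imwrite('pics/c1.png',cv2.resize(np.hstack([a[:580],b]),(800,414))[...,::-1])
```

```text
top bench z -1.0625695783784295
 mat? [250. 322.] 240.39772033691406 259.11151123046875 112.31721496582031 192.34622192382812
 mat? [171. 304.] 298.90032958984375 485.7999572753906 175.4668731689453 183.97579956054688
 mat? [236. 256.] 435.2357177734375 304.49188232421875 135.96315002441406 136.5144805908203
 mat? [589. 171.] 638.390380859375 -753.9983520507812 198.23817443847656 440.37646484375
yellow [317 213   4   7  12] [318.2 216. ] [525.1  58.3 223.6] [518.  53. 219.] [532.  61. 230.]
yellow [331 219   4   5  10] [332.3 221. ] [513.1  22.9 213.8] [509.  18. 209.] [518.  25. 219.]
red [313 203  23  14 120] [325.2 209. ] [546.8  36.6 196.6] [530.  15. 181.] [561.  72. 207.]
red [318 219   8   4  14] [321.1 220.7] [518.3  51.  179.8] [515.  41. 175.] [523.  59. 185.]
scene bench z 1.4050048119832468
 mat? [ 36. 427.] 483.4004821777344 -647.3443603515625 124.17054748535156 335.0379943847656
 mat? [177. 304.] 407.8699951171875 -265.00933837890625 99.7004623413086 129.49282836914062
 mat? [380. 225.] 437.4276428222656 300.767822265625 136.87547302246094 137.96348571777344
 mat? [325. 182.] 213.75856018066406 264.1613464355469 182.6464385986328 184.55892944335938
 mat? [403. 175.] 297.9349670410156 480.8800964355469 182.73033142089844 185.29713439941406
yellow [323 222   6  16  34] [325.4 229.4] [540.3  51.7 220.5] [522.  49. 205.] [549.  57. 231.]
yellow [305 228   6  16  41] [307.5 235.3] [527.   16.8 209.4] [510.  14. 194.] [537.  23. 219.]
yellow [333 236   4   4  11] [334.1 237.3] [551.6  66.  198.9] [546.  63. 197.] [556.  70. 202.]
red [307 234  26  14 179] [320.2 241.6] [548.4  36.  199.2] [522.   8. 181.] [566.  67. 208.]
```

View pics/c1.png

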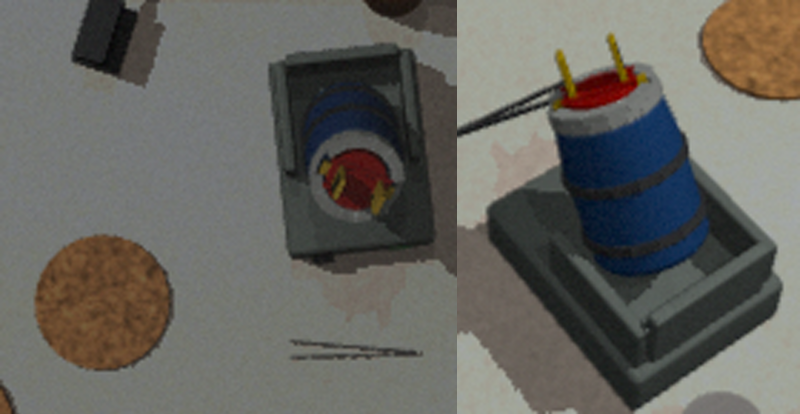

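The crop confirms the mat at (236,255) as the smallest: it measures 137 mm across, against about 184 mm for the other two. Its centre is about (436,303). Next I'll get the tumbler's yaw and the cap frame.

Run:
```python
from h import *
D={n:dict(np.load(f'pics/{n}.npz')) for n in('top','scene')}
s=read_state(); print(R.from_euler('xyz',s['tool_rot']).as_matrix().round(3))
A=[]
for n,d in D.items():
    P=pts(d); b=(P[...,0]>430)&(P[...,0]<730)&(P[...,1]>-90)&(P[...,1]<170)
    m=b&(P[...,2]>15)&(P[...,2]<115)
    l=cv2.connectedComponentsWithStats(m.astype(np.uint8)); i=1+l[2][1:,4].argmax(); m=l[1]==i
    A.append(P[m]); q=P[m]
    print(n,cv2.minAreaRect(q[:,:2].astype(np.float32)),len(q))
    q=q[(q[:,2]>42)&(q[:,2]<58)]; print('  z50',cv2.minAreaRect(q[:,:2].astype(np.float32)),np.median(q[:,2]))
q=np.vstack(A); print(cv2.minAreaRect(q[:,:2].astype(np.float32)), cv2.boxPoints(cv2.minAreaRect(q[:,:2].astype(np.float32))))
# blue barrel: axis from normals-> cylinder fit ; red top plane
from scipy.optimize import least_squares
B=[];Rd=[]
for n,d in D.items():
    P=pts(d);h=cv2.cvtColor(d['img'],cv2.COLOR_RGB2HSV)
    b=(abs(P[...,0]-590)<110)&(abs(P[...,1]-30)<80)&(P[...,2]>70)
    B.append(P[b&(cv2.inRange(h,(100,120,30),(125,255,255))>0)])
    Rd.append(P[b&(cv2.inRange(h,(0,150,60),(8,255,255))>0)])
    x=B[-1]; print(n,'blue',len(x),'red',len(Rd[-1]))
x=np.vstack(B)
def f(p):
    a=np.array([-np.sin(np.radians(32))*np.cos(p[2]),-np.sin(np.radians(32))*np.sin(p[2]),np.cos(np.radians(32))])
    w=x-np.array([p[0],p[1],178]); return np.linalg.norm(np.cross(w,a),axis=1)-46
r=least_squares(f,[545,35,0],loss='soft_l1',f_scale=2); print('cyl mouth',r.x,np.degrees(r.x[2]),np.abs(r.fun).mean())
```

```text
[[-0.001  0.423  0.906]
 [-0.002  0.906 -0.423]
 [-1.    -0.002  0.   ]]
top ((581.189697265625, 46.201202392578125), (206.9277801513672, 150.2494354248047), 6.160536289215088) 2279
  z50 ((584.9974365234375, 46.75802993774414), (199.438720703125, 149.76687622070312), 6.06239128112793) 48.608958491355
scene ((587.7987060546875, 42.4739875793457), (201.1981964111328, 149.2470703125), 6.262644290924072) 4416
  z50 ((587.6172485351562, 42.38137435913086), (200.95530700683594, 148.07398986816406), 6.3848772048950195) 50.498026785918796
((583.0360717773438, 44.420127868652344), (210.21694946289062, 154.18728637695312), 6.160536289215088) [[470.26132  109.788895]
 [486.80783  -43.50798 ]
 [695.8108   -20.948639]
 [679.2643   132.34824 ]]
top blue 254 red 154
scene blue 1783 red 194
cyl mouth [5.46018558e+02 4.10782360e+01 8.13985493e-02] 4.663793333663129 1.306162031489872
```

```bash
cat >> h.py <<'E'
M=np.array([546,40.5,178.]); psi=np.radians(6.0); t=np.radians(32)
A=np.array([-np.sin(t)*np.cos(psi),-np.sin(t)*np.sin(psi),np.cos(t)])
def frame(u,a=A):
    x=-a; y=u-u.dot(x)*x; y/=np.linalg.norm(y); return np.column_stack([x,y,np.cross(x,y)])
U=np.array([12.7,35.1,10.5])
def plan(p,Rt):
    s=read_state(); R0=R.from_euler('xyz',s['tool_rot']).as_matrix()
    rv=np.degrees(R.from_matrix(R0.T@Rt).as_rotvec())
    d=np.array(p)-s['eef_pos']
    print('t',round(s['clock'],2),'pos',s['eef_pos'].round(1),'q',s['qpos'].round(2),'w',s['width'].round(1),'F',s['force'].round(1))
    print('turn',rv.round(2),np.linalg.norm(rv).round(1),'shift now-frame',(R0.T@d).round(1),'target-frame',(Rt.T@d).round(1))
E
python3 -c "
from h import *
plan(M+136*A,frame(U)); print(frame(U).round(3))"
```

```text
Traceback (most recent call last):
  File "h.py", line 24, in plan
    print('t',round(s['clock'],2),'pos',s['eef_pos'].round(1),'q',s['qpos'].round(2),'w',s['width'].round(1),'F',s['force'].round(1))
                                                                                         ^^^^^^^^^^^^^^^^
AttributeError: 'float' object has no attribute 'round'
```

```bash
sed -i "s/s\['width'\].round(1)/round(s['width'],1)/" h.py
python3 -c "
from h import *
plan(M+136*A,frame(U)); print(frame(U).round(3))"
```

```text
t 0.1 pos [274.7 588.5 255.5] q [-1.2   0.63  0.04  1.52 -0.03  1.   -0.02] w 85.5 F [-0.   0.5 -0.1]
turn [ -0.98 -27.57  16.34] 32.1 shift now-frame [ -37.1 -419.   415.9] target-frame [  42.3 -427.   407.2]
[[ 0.527  0.331  0.783]
 [ 0.055  0.906 -0.42 ]
 [-0.848  0.265  0.459]]
```

jog_arm:
  series:
    - [[0,0,0],[-6,-42,42],-1]
    - [[0,0,0],[-6,-42,42],-1]
    - [[0,0,0],[-6,-42,42],-1]
    - [[0,0,0],[-6,-42,42],-1]
    - [[0,0,0],[-6,-42,42],-1]
    - [[0,0,0],[-6,-42,42],-1]
    - [[0,0,0],[-6,-42,42],-1]
    - [[0,0,0],[-6,-42,42],-1]

```text
clock: 1.1
eef_pos: [437.5, 140.5, 304.4]
tool_rot: [1.919, 1.571, 1.483]
force: [1.2, -0.4, 0.1]
width: 85.5
```

jog_arm:
  series:
    - [[0,0,0],[0,-42,40],-1]
    - [[0,0,0],[0,-41,40],-1]
    - [[0,-9,5.4],[0,0,0],-1]
    - [[0,-9,5.4],[0,0,0],-1]
    - [[-1,-9,5.4],[0,0,0],-1]
    - [[0,0,0],[0,0,0],-1]
    - [[0,0,0],[0,0,0],-1]

```text
clock: 1.98
eef_pos: [470.5, 17.4, 294.4]
tool_rot: [0.431, 1.196, -0.017]
force: [0.9, 0.8, 0.8]
width: 85.5
```

```bash
python3 -c "
from h import *
plan(M+136*A,frame(U)); d=grab('wrist'); cv2.imwrite('pics/w1.png',d['img'][...,::-1])"
```

```text
t 1.98 pos [470.5  17.4 294.4] q [-0.06  0.18 -0.08  2.25  0.22  0.35  0.79] w 85.5 F [0.9 0.8 0.8]
turn [-0.96 -7.87  7.61] 11.0 shift now-frame [ 2.3 15.4 -3.8] target-frame [ 3.8 15.1 -4. ]
```

View pics/w1.png

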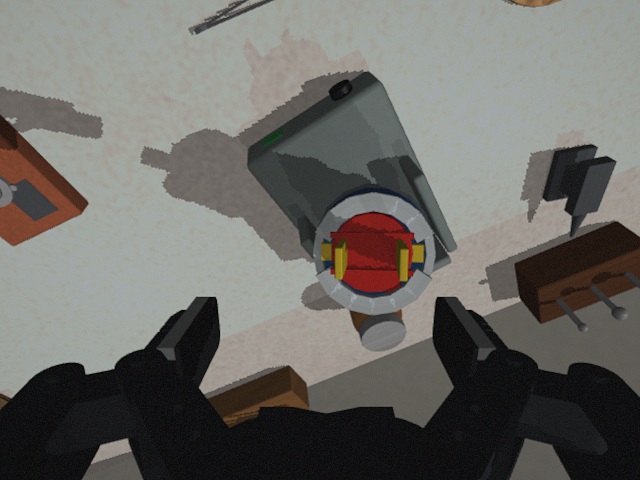

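The wrist view shows the ring centred at about (375,251), tabs at (340,263) and (404,264), and teeth at (326,252) and (418,252). The pose still lacks about 11° of turn, so I'll correct that first.

jog_arm:
  series:
    - [[0,0,0],[6,15,-4],-1]
    - [[0,0,0],[10,0,0],-1]
    - [[-0.5,-4,3.8],[10,0,0],-1]
    - [[-0.5,-4,3.8],[0,0,0],-1]
    - [[0,0,0],[0,0,0],-1]

```text
clock: 2.65
eef_pos: [477.6, 19.8, 270.3]
tool_rot: [0.39, 1.136, -0.052]
force: [0.8, -0.1, 0.6]
width: 85.3
```

Run:
```python
from h import *
plan(M+112*A,frame(U)); d=grab('wrist'); cv2.imwrite('pics/w2.png',d['img'][...,::-1])
P=pts(d); h=cv2.cvtColor(d['img'],cv2.COLOR_RGB2HSV)
near=np.linalg.norm(P-M,axis=2)<75
rel=P-M; ax=rel@A; perp=rel-ax[...,None]*A; rad=np.linalg.norm(perp,axis=2)
def comps(nm,lo,hi):
    m=(cv2.inRange(h,lo,hi)>0)&near
    k,l,st,ce=cv2.connectedComponentsWithStats(m.astype(np.uint8))
    for i in range(1,k):
        if st[i,4]>25: Q=P[l==i];a=ax[l==i]; print(nm,st[i],ce[i].round(1),np.median(Q,0).round(1),'ax',np.percentile(a,[5,50,95]).round(1))
    return m
y=comps('yel',(22,100,60),(34,255,255)); r=comps('red',(0,150,50),(8,255,255))
# ring: low saturation, height 8..18 over mouth
g=near&(h[...,1]<60)&(ax>6)&(ax<22)&(rad<55)
Q=P[g]; c=Q.mean(0); n=np.linalg.svd(Q-c,full_matrices=False)[2][2]; n*=np.sign(n[2]); print('ring n',len(Q),n.round(3),'A',A.round(3),'ax',np.percentile(ax[g],[5,50,95]))
q=np.argwhere(g)[:,::-1].astype(np.int32); hull=cv2.convexHull(q)
print('ring ellipse px',cv2.fitEllipse(hull))
e=cv2.fitEllipse(hull); f=240/np.tan(np.radians(d['fovy'])/2);T=d['cam_to_world']
v=T[:3,:3]@np.array([(e[0][0]-d['cx'])/f,-(e[0][1]-d['cy'])/f,-1]); o=T[:3,3]; p=o+v*((M+14*A-o)@A)/(v@A); print('ring top centre->mouth',p-14*A,'dia',e[1][1]*np.dot(p-o,-T[:3,2])/f)
```

```text
t 2.65 pos [477.6  19.8 270.3] q [ 0.14  0.24 -0.37  2.31  0.82  0.26  0.16] w 85.3 F [ 0.8 -0.1  0.6]
turn [-0.28 -4.48  6.97] 8.3 shift now-frame [ 1.1 17.2  2.6] target-frame [ 3.4 16.9  2.5]
yel [317 249  11  20 211] [322.  258.9] [527.3  10.8 179.4] ax [10.9 12.5 13.6]
yel [332 249  13  46 449] [337.7 273.2] [514.3  21.3 210.7] ax [24.2 47.9 49.3]
yel [417 252  14  21 245] [423.5 262.5] [548.8  68.4 195.9] ax [ 2.3 12.5 13.7]
yel [403 254  11  45 350] [408.2 278.8] [524.9  55.3 222.8] ax [41.4 48.4 49.5]
red [ 327  217   93   87 4799] [372.8 258.6] [534.5  40.2 189.2] ax [13.4 14.8 18. ]
ring n 6386 [-0.523 -0.057  0.85 ] A [-0.527 -0.055  0.848] ax [ 6.76252928 12.42750348 13.60717905]
ring ellipse px ((374.39678955078125, 261.36236572265625), (132.90122985839844, 136.53282165527344), 97.60198211669922)
ring top centre->mouth [545.03941122  41.7556504  177.48506056] dia 85.9312579698353
```

View pics/w2.png

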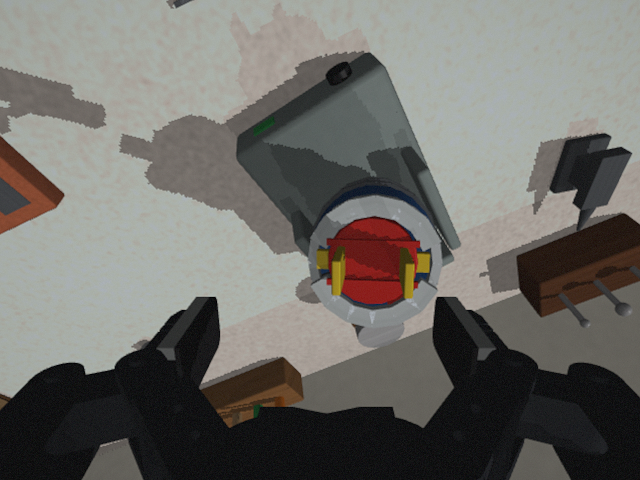

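Measured ring centre is about (545,42,178), ring diameter 85.9 mm, ring normal matches the lean, and the teeth direction matches U. Joint 6 is near its lower limit, so the arm is lagging. I'll continue in small corrections.

```bash
cat >> h.py <<'E'
M=np.array([545.3,41.4,178.]); U=np.array([.335,.906,.262])
E
python3 -c "
from h import *
plan(M+105*A,frame(U))"
```

```text
t 2.7 pos [478.2  20.  270.7] q [ 0.14  0.24 -0.37  2.31  0.82  0.26  0.17] w 85.4 F [ 0.4 -1.6 -0.3]
turn [-0.26 -4.43  6.94] 8.2 shift now-frame [ 8.  18.1  1.6] target-frame [10.2 17.   1. ]
```

jog_arm:
  series:
    - [[0,0,0],[4,9,1],-1]
    - [[0,0,0],[4,9,1],-1]
    - [[0,-2,3.5],[0,0,0],-1]
    - [[0,-2,3.5],[0,0,0],-1]
    - [[0,0,0],[0,0,0],-1]

```text
clock: 3.32
eef_pos: [490.6, 32.7, 265.6]
tool_rot: [0.475, 1.061, 0.045]
force: [-1.0, -0.6, -0.4]
width: 85.0
```

```bash
python3 -c "
from h import *
plan(M+105*A,frame(U))"
```

```text
t 3.33 pos [490.6  32.7 265.6] q [ 0.32  0.29 -0.6   2.35  1.41  0.25 -0.42] w 85.0 F [-1.  -0.6 -0.4]
turn [-0.11 -1.61  2.88] 3.3 shift now-frame [-1.5  2.7 -1.1] target-frame [-1.4  2.8 -1.1]
```

jog_arm:
  series:
    - [[0,-1,2],[0,3,-1],-1]
    - [[0,-0.6,1],[8,0,0],-1]
    - [[0,0,0],[10,0,0],-1]
    - [[0,0,0],[10,0,0],-1]
    - [[0,0,0],[0,0,0],-1]

```text
clock: 3.95
eef_pos: [506.1, 37.9, 242.0]
tool_rot: [0.53, 1.012, 0.108]
force: [-0.7, 0.6, 0.6]
width: 85.6
```

Run:
```python
from h import *
plan(M+46*A,frame(U)); d=grab('wrist'); cv2.imwrite('pics/w3.png',d['img'][...,::-1])
P=pts(d); h=cv2.cvtColor(d['img'],cv2.COLOR_RGB2HSV); ax=(P-M)@A
m=(cv2.inRange(h,(22,100,60),(34,255,255))>0)&(np.linalg.norm(P-M,axis=2)<80)
k,l,st,ce=cv2.connectedComponentsWithStats(m.astype(np.uint8))
s=read_state();Rt=R.from_euler('xyz',s['tool_rot']).as_matrix()
for i in range(1,k):
    if st[i,4]>25: Q=P[l==i]; print(ce[i].round(),'ax',np.percentile(ax[l==i],[5,50,95]).round(1),'tool frame',((np.median(Q,0)-s['eef_pos'])@Rt).round(1))
```

```text
t 3.95 pos [506.1  37.9 242. ] q [ 0.43  0.4  -0.76  2.38  1.92  0.34 -0.9 ] w 85.6 F [-0.7  0.6  0.6]
turn [-0.14 -0.02 -0.09] 0.2 shift now-frame [29.1 -0.8 -0.2] target-frame [29.1 -0.8 -0.2]
[364. 286.] ax [21.  46.9 48.8] tool frame [31.4 17.4 -2.3]
[263. 267.] ax [ 8.8 12.1 13.2] tool frame [ 63.3 -34.4  -1.2]
[281. 287.] ax [19.  45.3 48.9] tool frame [ 32.5 -20.   -1.9]
[383. 267.] ax [ 3.4 12.1 13. ] tool frame [63.8 29.5 -1.3]
```

View pics/w3.png

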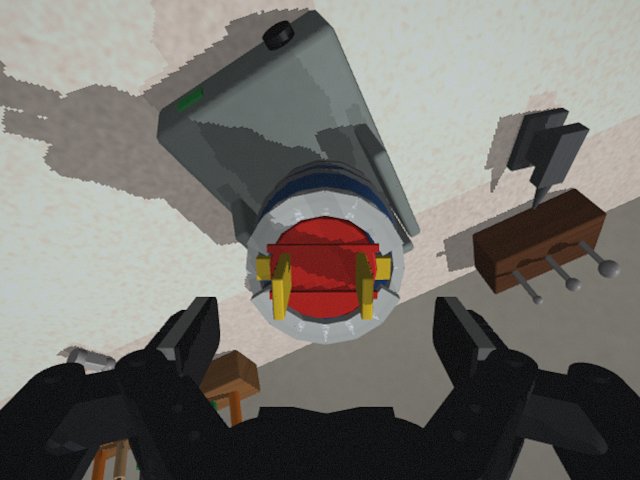

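The tabs sit symmetrically between the fingers, at (281,287) and (364,286). Offsets are about -1.5 mm in tool y and z. I'll advance 28 mm and squeeze.

jog_arm:
  series:
    - [[0,0,0],[8,-1.5,-1.3],-1]
    - [[0,0,0],[10,0,0],-1]
    - [[0,0,0],[10,0,0],-1]
    - [[0,0,0],[0,0,0],-1]

```text
clock: 4.5
eef_pos: [519.1, 38.3, 217.1]
tool_rot: [0.531, 1.011, 0.109]
force: [-0.6, -0.8, 0.9]
width: 85.3
```

jog_arm:
  series:
    - [[0,0,0],[0,0,0],0.2]
    - [[0,0,0],[0,0,0],0.4]
    - [[0,0,0],[0,0,0],1]
    - [[0,0,0],[0,0,0],1]
    - [[0,0,0],[0,0,0],1]
    - [[0,0,0],[0,0,0],1]
    - [[0,0,0],[0,0,0],1]

```text
clock: 5.38
eef_pos: [518.5, 38.2, 219.1]
tool_rot: [0.527, 1.008, 0.106]
force: [-11.0, -1.9, 18.3]
width: 25.6
```

```bash
python3 -c "
from h import *
plan(M+46*A,frame(U)); d=grab('wrist'); cv2.imwrite('pics/w4.png',d['img'][180:480,120:520,::-1])"
```

```text
t 5.38 pos [518.5  38.2 219.1] q [ 0.44  0.49 -0.8   2.38  2.02  0.43 -0.98] w 25.6 F [-11.   -1.9  18.3]
turn [-0.06  0.19 -0.15] 0.3 shift now-frame [3.2 0.9 0.8] target-frame [3.2 0.9 0.8]
```

View pics/w4.png

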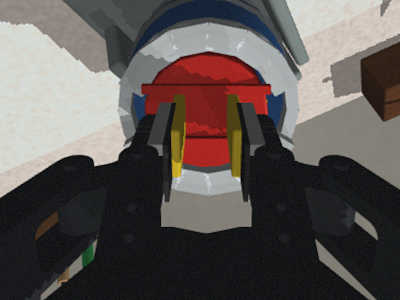

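The tabs are squeezed between the pads at crop (177,140) and (233,140), width 25.6 mm. The fingers press axially with about 21 N, so I'll back off slightly and then turn.

jog_arm:
  series:
    - [[0,0,0],[-2,0,0],1]
    - [[-5,0,0],[0,0,0],1]
    - [[-8,0,0],[0,0,0],1]
    - [[-8,0,0],[0,0,0],1]
    - [[0,0,0],[0,0,0],1]

```text
clock: 6.05
eef_pos: [518.1, 37.9, 219.7]
tool_rot: [0.164, 1.01, 0.107]
force: [-0.4, 0.1, -0.4]
width: 25.0
```

```bash
python3 -c "
from h import *
s=read_state();print(s['torque'])
plan(M+46*A,frame(U))"
```

```text
[-0.11401587  0.44934915 -0.00455458]
t 6.05 pos [518.1  37.9 219.7] q [ 0.38  0.46 -0.7   2.38  2.08  0.38 -0.68] w 25.0 F [-0.4  0.1 -0.4]
turn [20.78  0.13 -0.11] 20.8 shift now-frame [3.9 0.8 1.1] target-frame [3.9 1.2 0.7]
```

jog_arm:
  series:
    - [[-9,0,0],[0,0,0],1]
    - [[-9,0,0],[0,0,0],1]
    - [[-9,0,0],[0,0,0],1]
    - [[-9,0,0],[0,0,0],1]
    - [[-6,0,0],[0,0,0],1]
    - [[-3,0,0],[0,0,0],1]
    - [[0,0,0],[0,0,0],1]

```text
clock: 6.92
eef_pos: [518.9, 37.9, 220.1]
tool_rot: [-0.62, 1.008, 0.106]
force: [2.4, 0.3, 1.6]
width: 24.9
```

```bash
python3 -c "
from h import *
s=read_state();print(s['torque'])
plan(M+46*A,frame(U)); d=grab('wrist'); cv2.imwrite('pics/w5.png',d['img'][180:480,120:520,::-1])"
```

```text
[-0.04086386  0.04331267 -0.12577619]
t 6.92 pos [518.9  37.9 220.1] q [ 0.23  0.42 -0.5   2.39  2.27  0.3  -0.09] w 24.9 F [2.4 0.3 1.6]
turn [ 6.569e+01  2.700e-01 -4.000e-02] 65.7 shift now-frame [3.9 0.4 0.6] target-frame [ 3.9  0.7 -0.1]
```

View pics/w5.png

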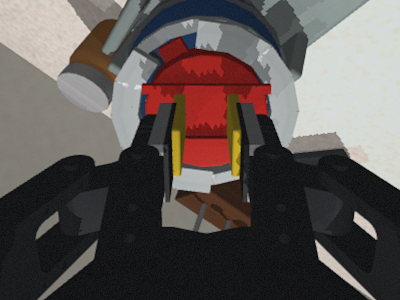

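The cap turned with the gripper, and its red lug now shows in the notch at crop (175,48). I'll nudge it to feel the stop, then draw it off.

jog_arm:
  series:
    - [[-2,0,0],[0,0,0],1]
    - [[0,0,0],[0,0,0],1]

```text
clock: 7.22
eef_pos: [519.4, 37.8, 220.5]
tool_rot: [-0.658, 1.007, 0.106]
force: [4.6, 0.6, 2.0]
width: 24.8
```

```bash
python3 -c "
from h import *
s=read_state();print(s['torque'], s['torque']@A)
plan(M+46*A,frame(U))"
```

```text
[ 0.07431095 -0.79956346 -0.24804018] -0.20522395291948314
t 7.22 pos [519.4  37.8 220.5] q [ 0.23  0.42 -0.49  2.39  2.28  0.3  -0.06] w 24.8 F [4.6 0.6 2. ]
turn [ 6.781e+01  3.300e-01 -1.000e-02] 67.8 shift now-frame [3.9 0.9 0.2] target-frame [ 3.9  0.6 -0.7]
```

jog_arm:
  series:
    - [[1,0,0],[-3,0,0],1]
    - [[0,0,0],[-5,0,0],1]
    - [[0,0,0],[-5,0,0],1]
    - [[0,0,0],[-6,0,0],1]
    - [[0,0,0],[0,0,0],1]

```text
clock: 7.85
eef_pos: [506.4, 37.1, 235.2]
tool_rot: [-0.638, 1.012, 0.109]
force: [-0.5, 0.6, -0.8]
width: 24.7
```

```bash
python3 -c "
from h import *
s=read_state();print(s['torque'])
plan(M+110*A,frame(U))"
```

```text
[-0.11414125  0.63220319  0.00185523]
t 7.85 pos [506.4  37.1 235.2] q [ 0.24  0.37 -0.49  2.39  2.19  0.25 -0.01] w 24.7 F [-0.5  0.6 -0.8]
turn [ 6.686e+01  2.000e-02 -1.500e-01] 66.9 shift now-frame [-40.7  -1.5   2.5] target-frame [-40.7   1.6   2.4]
```

jog_arm:
  series:
    - [[0,0,0],[-7,0,0],1]
    - [[0,0,0],[-8,0,0],1]
    - [[0,0,0],[-10,0,0],1]
    - [[0,0,0],[-10,0,0],1]
    - [[0,0,0],[0,0,0],1]

```text
clock: 8.48
eef_pos: [488.8, 34.8, 265.2]
tool_rot: [-0.638, 1.01, 0.108]
force: [-0.5, -0.1, -1.8]
width: 24.8
```

Run:
```python
from h import *
s=read_state(); Rc=R.from_euler('xyz',s['tool_rot']).as_matrix()
y=Rc[:,1]*[1,1,0]
plan([436,303,150],frame(y,np.array([0,0,1.]))); print(Rc.round(2))
d=grab('scene'); cv2.imwrite('pics/s2.png',cv2.resize(d['img'][100:400,200:600],None,fx=2,fy=2)[...,::-1])
```

```text
t 8.47 pos [488.8  34.8 265.2] q [ 0.39  0.3  -0.67  2.39  1.82  0.24  0.36] w 24.8 F [-0.5 -0.1 -1.8]
turn [ 4.31 26.52 18.13] 32.4 shift now-frame [ 85.1 267.1  97. ] target-frame [115.2 243.1 124.9]
[[ 0.53 -0.59  0.61]
 [ 0.06  0.74  0.67]
 [-0.85 -0.32  0.43]]
```

View pics/s2.png

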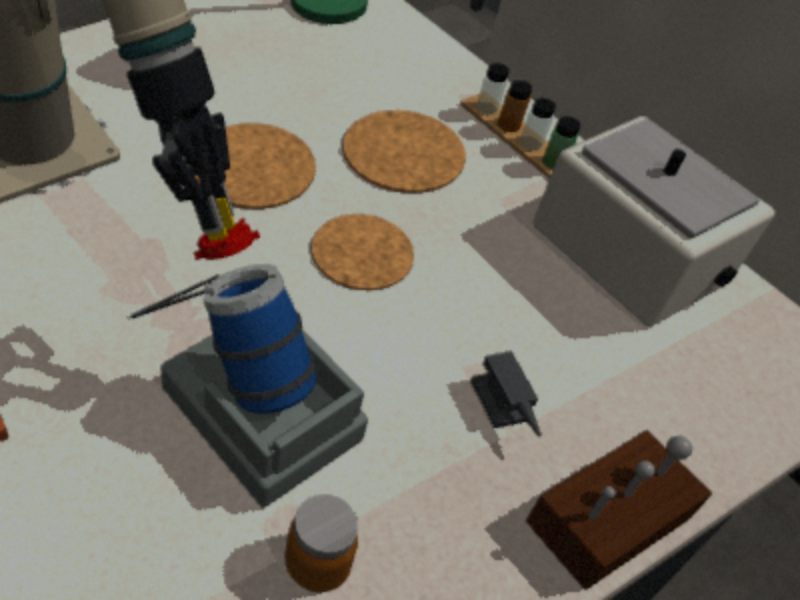

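The cap is off, held above the barrel at (227,240) in the crop. The mat is at (362,250). I'll carry it over and turn upright.

jog_arm:
  series:
    - [[0,0,0],[-4,16,10],1]
    - [[0,0,0],[-2,34,22],1]
    - [[0,0,0],[-2,42,27],1]
    - [[0,0,0],[-2,42,27],1]
    - [[0,0,0],[-2,42,27],1]
    - [[0,0,0],[0,34,22],1]
    - [[0,0,0],[0,18,12],1]

```text
clock: 9.4
eef_pos: [438.0, 304.8, 265.3]
tool_rot: [-0.636, 1.01, 0.113]
force: [-0.2, -1.0, -0.1]
width: 24.5
```

jog_arm:
  series:
    - [[0.5,3.5,2],[0,0,0],1]
    - [[1,6,4],[0,0,0],1]
    - [[1,6,4],[0,0,0],1]
    - [[1,6,4],[0,0,0],1]
    - [[0.8,5,4],[0,0,0],1]
    - [[0,0,0],[0,0,0],1]
    - [[0,0,0],[0,0,0],1]

```text
clock: 10.28
eef_pos: [438.0, 301.6, 265.2]
tool_rot: [-1.246, 1.567, -0.579]
force: [-0.9, 0.3, -0.8]
width: 24.8
```

```bash
cat > p.py <<'E'
from h import *
import sys
s=read_state(); Rc=R.from_euler('xyz',s['tool_rot']).as_matrix()
plan([436.3,302.6,float(sys.argv[1])],frame(Rc[:,1]*[1,1,0],np.array([0,0,1.])))
E
python3 p.py 90
```

```text
t 10.28 pos [438.  301.6 265.2] q [-0.02  0.62 -1.01  1.82  0.61  1.05  0.97] w 24.8 F [-0.9  0.3 -0.8]
turn [0.   0.08 0.23] 0.2 shift now-frame [175.2   2.6  -0.9] target-frame [175.2   1.8  -0.7]
```

jog_arm:
  series:
    - [[0,0,0],[15,2,-1],1]
    - [[0,0,0],[35,0,0],1]
    - [[0,0,0],[40,0,0],1]
    - [[0,0,0],[40,0,0],1]
    - [[0,0,0],[25,0,0],1]
    - [[0,0,0],[12,0,0],1]
    - [[0,0,0],[0,0,0],1]

```text
clock: 11.15
eef_pos: [436.4, 302.6, 98.5]
tool_rot: [-1.335, 1.568, -0.667]
force: [0.3, 0.4, -1.8]
width: 25.0
```

```bash
python3 p.py 60
python3 - <<'E'
from h import *
for n in('scene','top','wrist'):
    d=grab(n);P=pts(d);h=cv2.cvtColor(d['img'],cv2.COLOR_RGB2HSV)
    m=((cv2.inRange(h,(0,150,50),(7,255,255))|cv2.inRange(h,(174,150,50),(180,255,255)))>0)&(np.hypot(P[...,0]-436,P[...,1]-302)<70)&(P[...,2]>20)
    Q=P[m]
    if len(Q)<20: print(n,len(Q)); continue
    print(n,len(Q),'min',Q.min(0).round(1),'max',Q.max(0).round(1),'z pct',np.percentile(Q[:,2],[2,50,90,98]).round(1))
    c=Q[Q[:,2]>np.percentile(Q[:,2],60)-2]; pl=np.linalg.lstsq(np.c_[c[:,:2]-[436,302],np.ones(len(c))],c[:,2],rcond=None)[0]; print('  plane',pl.round(3))
    if n=='scene': i=d['img']
cv2.imwrite('pics/s3.png',cv2.resize(i[150:270,310:470],None,fx=4,fy=4)[...,::-1])
E
```

```text
t 11.15 pos [436.4 302.6  98.5] q [-0.16  0.83 -0.79  1.97  0.9   0.74  0.73] w 25.0 F [ 0.3  0.4 -1.8]
turn [0.   0.03 0.14] 0.1 shift now-frame [38.5  0.2 -0.1] target-frame [38.5  0.1 -0. ]
scene 230 min [412.6 266.   47.5] max [465.8 332.9  71. ] z pct [51.  64.3 67.7 69.6]
  plane [0.0000e+00 3.0000e-03 6.6131e+01]
top 0
wrist 8421 min [409.  268.3  48.6] max [465.1 331.5  88.9] z pct [53.3 64.5 67.3 68.2]
  plane [1.0000e-03 1.0000e-03 6.5124e+01]
```

View pics/s3.png

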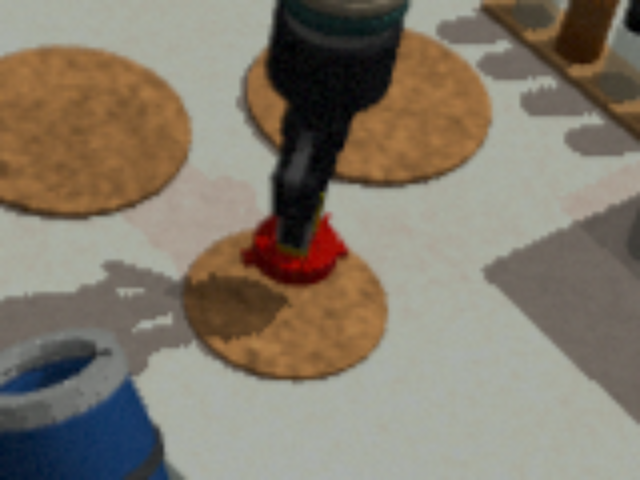

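The crop shows the cap level above the smallest mat. Its top is at z≈65, so the underside is at about 49 and the TCP should be at about 56 on contact.

jog_arm:
  series:
    - [[0,0,0],[14,0,0],1]
    - [[0,0,0],[14,0,0],1]
    - [[0,0,0],[8,0,0],1]
    - [[0,0,0],[2,0,0],1]
    - [[0,0,0],[0,0,0],1]

```text
clock: 11.92
eef_pos: [437.2, 302.7, 60.8]
tool_rot: [-0.979, 1.568, -0.313]
force: [0.7, 0.3, -0.4]
width: 25.0
```

jog_arm:
  series:
    - [[0,0,0],[1,0,0],1]
    - [[0,0,0],[1,0,0],1]
    - [[0,0,0],[1,0,0],1]
    - [[0,0,0],[0,0,0],1]

```text
clock: 12.42
eef_pos: [437.3, 302.4, 57.9]
tool_rot: [-1.0, 1.568, -0.334]
force: [0.4, -0.9, -1.0]
width: 24.7
```

jog_arm:
  series:
    - [[0,0,0],[0.7,0,0],1]
    - [[0,0,0],[0.7,0,0],1]
    - [[0,0,0],[0,0,0],1]

```text
clock: 12.8
eef_pos: [437.3, 302.5, 56.5]
tool_rot: [-1.0, 1.568, -0.334]
force: [-0.8, -0.8, -0.4]
width: 25.1
```

jog_arm:
  series:
    - [[0,0,0],[0.6,0,0],1]
    - [[0,0,0],[0.4,0,0],1]
    - [[0,0,0],[0,0,0],1]

```text
clock: 13.18
eef_pos: [437.3, 302.5, 56.4]
tool_rot: [-0.991, 1.567, -0.325]
force: [-0.9, -2.8, 9.7]
width: 25.1
```

Contact is felt at about 10 N. I'll open gradually, following down slightly because the pads swing back as they open.

jog_arm:
  series:
    - [[0,0,0],[0,0,0],0.4]
    - [[0,0,0],[0.3,0,0],0.3]
    - [[0,0,0],[0.7,0,0],0.2]
    - [[0,0,0],[0.7,0,0],0.1]
    - [[0,0,0],[0.5,0,0],0]
    - [[0,0,0],[0,0,0],-0.1]
    - [[0,0,0],[0,0,0],-0.2]
    - [[0,0,0],[0,0,0],-0.3]

```text
clock: 14.18
eef_pos: [437.3, 302.4, 53.2]
tool_rot: [-1.025, 1.568, -0.359]
force: [0.1, -0.4, -0.4]
width: 55.8
```

jog_arm:
  series:
    - [[0,0,0],[0,0,0],-1]
    - [[0,0,0],[0,0,0],-1]
    - [[0,0,0],[0,0,0],-1]
    - [[0,0,0],[0,0,0],-1]

```text
clock: 14.68
eef_pos: [437.3, 302.5, 53.3]
tool_rot: [-0.983, 1.568, -0.317]
force: [-0.1, 0.8, -0.2]
width: 85.5
```

jog_arm:
  series:
    - [[0,0,0],[-6,0,0],-1]
    - [[0,0,0],[-15,0,0],-1]
    - [[0,0,0],[-30,0,0],-1]
    - [[0,0,0],[-40,0,0],-1]
    - [[0,0,0],[-40,0,0],-1]
    - [[0,0,0],[-30,0,0],-1]
    - [[0,0,0],[0,0,0],-1]

```text
clock: 15.55
eef_pos: [437.7, 303.8, 217.4]
tool_rot: [-0.347, 1.563, 0.319]
force: [0.0, -0.2, 0.3]
width: 85.4
```

Run:
```python
from h import *
o=[]
for n in('scene','wrist'):
    d=grab(n);P=pts(d);h=cv2.cvtColor(d['img'],cv2.COLOR_RGB2HSV)
    m=((cv2.inRange(h,(0,150,50),(7,255,255))|cv2.inRange(h,(174,150,50),(180,255,255)))>0)&(np.hypot(P[...,0]-436,P[...,1]-302)<70)
    Q=P[m]; print(n,len(Q),'min',Q.min(0).round(1),'max',Q.max(0).round(1),'z pct',np.percentile(Q[:,2],[2,50,90,98]).round(1))
    c=Q[Q[:,2]>np.percentile(Q[:,2],50)-2]; print('  plane',np.linalg.lstsq(np.c_[c[:,:2]-[436,302],np.ones(len(c))],c[:,2],rcond=None)[0].round(3))
    k=((cv2.inRange(h,(8,90,60),(18,255,255))>0)|m)&(np.hypot(P[...,0]-436,P[...,1]-302)<85)
    c=max(cv2.findContours(k.astype(np.uint8),0,2)[0],key=cv2.contourArea); q=np.array([ray(d,*p[0],6)[:2] for p in cv2.convexHull(c)],np.float32); print('  mat',cv2.fitEllipse(q))
    cm=np.vstack([c]) ; r=max(cv2.findContours(m.astype(np.uint8),0,2)[0],key=cv2.contourArea); q=np.array([ray(d,*p[0],22)[:2] for p in cv2.convexHull(r)],np.float32); print('  cap',cv2.minAreaRect(q))
    o.append(d['img'])
s=read_state(); print(s['clock'],s['width'])
cv2.imwrite('pics/f.png',cv2.resize(np.hstack([cv2.resize(o[0][150:330,260:500],(640,480)),o[1]]),(800,300))[...,::-1])
```

```text
scene 211 min [409.3 266.    5.7] max [467.7 338.7  28.6] z pct [ 7.2 22.9 25.9 27.2]
  plane [-0.0000e+00  1.0000e-02  2.4063e+01]
  mat ((437.1585998535156, 300.919189453125), (138.17544555664062, 140.8953094482422), 42.65556335449219)
  cap ((441.7123718261719, 298.7198486328125), (58.142826080322266, 70.5235366821289), 20.849979400634766)
wrist 2932 min [409.3 267.8   4.3] max [466.1 337.3  54.6] z pct [10.6 21.4 24.2 25.1]
  plane [-1.000e-03  1.000e-03  2.192e+01]
  mat ((435.4906921386719, 302.31817626953125), (137.613525390625, 137.81436157226562), 0.1469523310661316)
  cap ((435.6526184082031, 300.2777404785156), (62.25105285644531, 57.12821960449219), 37.730796813964844)
15.65 85.55225253724468
```

View pics/f.png

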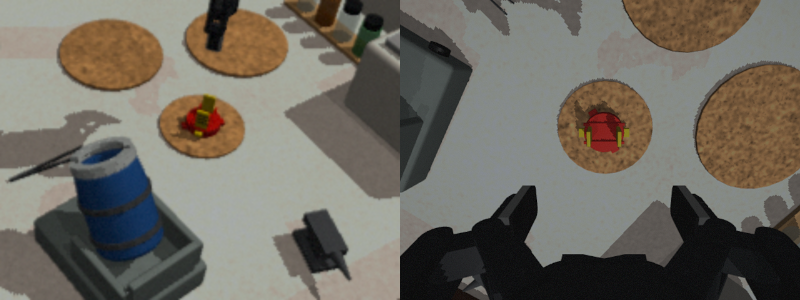

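The cap stands tabs up and flat (top at z≈22) on the smallest mat, about 2 mm from its centre. The gripper is well clear, so I'm handing it in.

```bash
python3 -c "
from cell import *
print(finish_job())"
```

```text
the job is handed in; nothing more can be done
None
```

The cap is off the tumbler and standing on the smallest cork mat, and the job was handed in at about 15.7 s of the 48 s. I squeezed both tabs, turned the cap anticlockwise about 67° and drew it out along the barrel's axis. I then lowered it upright onto the mat until I felt about 10 N of contact, opened the gripper slowly and backed away.

**Last checks:**
- **Flatness:** the cap's top is at z≈22 mm and level, as expected for 16 mm of cap on a 6 mm mat, with the tabs up.
- **Centring:** the wrist camera puts the cap about 2 mm from the mat's centre. The scene camera shows about 5 mm, but there the view of the tabs and the cap's side skews the outline.
- **Clearance:** the gripper is open, about 160 mm above the cap, with zero contact force.
- **Bystanders:** I saw nothing else disturbed in the views I took, but I did not re-measure each item's position.

**What disagreed:**
- **Stop:** I turned to about 67°, past the 66° stop, but felt only a weak resisting torque of about 0.2 N·m about the axis. The cap came free cleanly.
- **Squeezed width:** the gripper read 25 mm, where 30 mm was expected for fully squeezed tabs.
- **Squeeze force:** the fingers briefly pressed on the cap with about 21 N as they closed. I backed off 2 mm before turning.

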